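# Shift the table light stand to its tape marks and lock its post at the groove

## Robot

A 6-joint arm with a two-finger parallel gripper is mounted at the origin on the work surface. World frame = base frame: x ahead of the robot, y to its left, z up, the work surface at z = 0. Lengths are in m, angles in rad, forces in N, time in s.
With the tool pointing down it reaches from about 0.35 to 0.85 m from the base axis. Payload 8.1 kg.
Tool frame: the origin (TCP) lies at the centre of the arm's flange, where the gripper is bolted on; the fingertips stand 186 mm ahead of it and the grasp point (between the pads) lies 167 mm ahead of it; z points along the fingers, y is the direction in which the jaws open and shut (so a half turn about z gives the same grasp; the last joint's range is limited). The gripper opens to 93 mm and grips with 3 to 60 N. Pads are 15 mm wide; open, the fingers measure 128 mm over their backs; the gripper's body (75 mm by 188 mm) begins 65 mm behind the grasp point.
Start: joints at [-1.245, 0.13, 1.488, -0, 1.523, -0.085], TCP at [0.24, -0.55, 0.405] pointing down, gripper open.
Joint ranges: [-2.96, 2.96], [-0.89, 2.26], [0.02, 2.5], [-1.34, 4.48], [0, 2.73], [-2.66, 2.66]. Speed limits (rad/s): [2.39, 2.39, 2.79, 3.14, 3.14, 3.14].

## Interface

Orientations are given as a rotation vector (axis times angle).
In Python, from plant import robot, viewer, order gives the robot as it stands.
- The arm moves only by the tool apply_moves, never from a script. Its argument "deltas" is a list of rows, each a list of 3 entries, a list of its own where there are three numbers: the finger opening in mm, from 0 to 93, then the shift along the tool's x, y, z in mm, then the turn about the tool's z in rad. In form: [[grip, [dx, dy, dz], yaw], ...]. A call has 1 to 5 rows; each row shifts and turns the commanded pose from where the row before left it, along the tool's axes as they then stand; what a row does not reach is not made up. A row lasts 1/8 s, in which the tool goes at most 62.5 mm and 10.7 degrees, less where a joint would pass 70% of its speed; a pose out of reach is approached as far as the arm can. A call is refused whole if a number of a shift passes 62.5 or a number of a turn 0.188, either way. A call with a gripper value outside its range is refused whole. The fingers move at their own pace and stop on an object; "grip_force" is the grip in N (left out, the last holds). Time passes only in rows, so rows that do not move let the fingers close. It gives the time, the measured TCP pose, the force and the opening at its end, in the units of the state.
- robot.read_state(): the state, without advancing time (a new reading comes with each control period).
- viewer.read_camera(name): name is "scene" or "side" or "wrist"; returns the picture (420x560x3 uint8, blue, green, red); there is no depth.
- viewer.get_calibration(name): a dict with "fx", "fy", "cx", "cy" (pixels), "distortion" ([k1, k2, p1, p2, k3] as OpenCV has them; the pictures are not rectified), "R" (3x3) and "t" (3): a world point X has camera coordinates R X + t. Camera axes: x right, y down, z forward; pixel columns grow to the right and rows downward; lengths in m; the calibration is good to about 2 mm. A picture is of the moment at which its call begins: read the wrist's pose just before it. get_calibration takes no time and is no camera call; for the wrist camera it gives the pose at the moment of the call.
- order.close_job(): hands the job in, once; it reports no verdict.
The state is a dict: "t": time; "q": joint angles; "dq": joint speeds; "joint_torque": joint torques, N m; "tool_pos": TCP position; "orientation": TCP orientation; "force": force on the tool from outside, world axes, zero at the start; "wrist_torque": the same for the moment, N m; "opening": finger opening in m.
Only numpy, scipy, OpenCV 4.12 (cv2) and the standard library are available. Lean on these libraries where they do the work, as an engineer would, in place of code of your own. Each camera call takes 0.05 s, during which the arm holds its last target. There are 200 camera calls.

## Task

Slide the small round-based light stand across the shelf, its base staying flat on the boards, from the tape marks around it to the centre of the empty set of tape marks. Only then draw its loose post up until the black groove is level with the collar's rim and, holding the post there, use the same hand to push the upright cam lever clockwise round to its closed stop. Finish still gripping the post at that height with the lever closed (the job ends holding), and leave the other things on the shelf alone.

Things in the scene. Friction and masses are not known exactly. Their poses are not given: they have to be found in the camera images.
- stand: the loose light stand: round steel base 160 mm across, 12 mm thick, on slippery felt (1.6 kg; slides at about 4 N), an upright outer tube 33 mm thick and on top a black lock collar 43 mm thick, 81 to 125 mm above the shelf, all on one axis. Origin: centre of the base's underside; z up. Its turning about its axis does not matter
- rim (a point): centre of the top rim of the lock collar, 125 mm above the base's underside, on the stand's axis; the post comes out of the collar here
- post_top (a point): centre of the post's top end. The post is a bare 25 mm aluminium tube on the stand's axis; its top 16 mm is a 16 mm thick spigot. It sticks out 48 to 65 mm above the rim at the start, can slide up over 60 mm and turns freely. Its foot rests on a firm stop and it has slight play. It weighs 200 g and drops back when let go: do not count on the closed cam to carry it
- groove (a point): the black 3 mm groove ring round the post, at its centre on the post's axis, 80 mm below the post's top end: hidden in the collar at the start, 15 to 32 mm below the rim; to be brought level with the rim, so that the top end is then 80 mm above the rim
- lever (a joint): angle of the cam lever about the stand's axis (its pivot is 4 mm off it): 0 at its closed stop, 0.75 to 0.95 rad at the start, 1.0 at the open stop; seen from above it closes clockwise. It stays where it is left. Turning it takes about 0.05 N m
- lever_blade (a point): centre of the lever's upright blade, a plate on edge standing radially beside the post: 6 mm thick, 16 to 47 mm from the post's axis, 4 to 56 mm above the rim (its stem and a 28 mm radius ring are lower). A finger gripping the post counter-clockwise of the blade (seen from above) sweeps it closed when the gripper turns clockwise about the post, which turns along
- mark_here: the tape marks the stand starts on (within about 8 mm): four flat strips of pale masking tape, 18 x 36 mm, square to the radius, their inner edges 88 mm from the centre. Origin: the centre, on the shelf
- mark_there: the empty set of tape marks, alike, 19 to 33 cm off to one side: where the stand goes. Origin: the centre, on the shelf
- platter: the flat river-stone platter, 184 mm across and 22 mm high; to be left alone. Origin: centre of its underside
- tealight: the glass tealight holder on the platter, 64 mm across, 50 mm high; to be left alone. Origin: centre of its underside
- ramp: the lime-green plastic ramp segment, 154 x 48 x 55 mm, lying beyond the marks; to be left alone. Origin: centre of its underside
- spoon: the stainless soup spoon, 190 mm long, lying beyond the marks; to be left alone
- tub: the smoky grey clip-lid container, 165 x 120 x 70 mm; to be left alone. Origin: centre of its underside
- lamp: the stand's black LED lamp head, 85 x 120 x 24 mm with a 40 mm socket, lying on its back; to be left alone. Origin: centre of its underside
- mug: the white ceramic mug, 80 mm across, 90 mm high; to be left alone. Origin: centre of its underside
Things that resemble listed ones, but are neither listed nor needed, are in the scene too. There is more than one size of the stand; the one meant has the size given above.

How it is judged:
By the outcome, as a careful person would: the job done as asked, in the order asked, and still so for the second after the job is handed in, while the arm keeps its last pose, push and grip.
It also fails if it takes over 48 s, if anything falls off the work surface, if the arm or the gripper's body presses on something with over 40 N, if the wrist force passes 120 N, or if a joint passes its speed limit or range.

## Working session

There is one attempt and no reset: what is moved stays moved. The work goes in short steps, Python scripts to look and compute and a tool call to move; the robot and the scene stay as the last step left them, time stands still between calls to the robot, and variables do not carry over. Pictures are saved under pics/ and viewed, about 8 in all and at most 12, crops included, and the job is handed in when it is done.

Besides the shell and the picture viewer there is one more tool, called after ">>>" by a JSON object that holds its "fn" and its "kwargs". apply_moves: Moves the arm, as the interface text tells. Its arguments: {"type":"object","properties":{"deltas":{"type":"array"},"grip_force":{"type":"number"}},"required":["deltas"]}

```bash
ls; mkdir -p pics; python3 - <<'E'
from plant import robot, viewer
import cv2,numpy as np
s=robot.read_state();print(s)
for n in ["scene","side"]:
    im=viewer.read_camera(n);cv2.imwrite(f"pics/{n}0.png",im)
    c=viewer.get_calibration(n);print(n,c)
c=viewer.get_calibration("wrist");print(c)
E
```

```text
pics
{'t': 0.0, 'q': array([-1.24537027e+00,  1.31133660e-01,  1.48927674e+00,  4.46785776e-06,
        1.52300500e+00, -8.54159093e-02]), 'dq': array([ 0.00068983, -0.00057866, -0.00015566,  0.00012564,  0.00127871,
        0.00080561]), 'joint_torque': array([-2.11682629e-03, -5.59851122e+01, -4.91762424e+01,  7.63164321e-02,
        3.53309757e-02, -1.34884890e-04]), 'tool_pos': array([ 0.23956675, -0.54984441,  0.40370497]), 'orientation': array([-3.07376923e+00, -6.40450326e-01,  3.35617629e-04]), 'force': array([ 0.67471028, -0.49667876,  0.55862262]), 'wrist_torque': array([-0.0251128 ,  0.0012191 ,  0.02892853]), 'opening': 0.09270095586805503}
scene {'fx': 409.4455786006649, 'fy': 409.4455786006649, 'cx': 286.46264725181237, 'cy': 216.50727915860372, 'distortion': array([-0.04839444,  0.        ,  0.        ,  0.        ,  0.        ]), 'R': array([[-0.20005303,  0.97970659, -0.01240125],
       [ 0.72598698,  0.13972073, -0.67336545],
       [-0.65796785, -0.14371194, -0.73920578]]), 't': array([ 0.09720653, -0.27373172,  1.59141739])}
side {'fx': 491.82560441029494, 'fy': 491.82560441029494, 'cx': 277.2473655364006, 'cy': 208.7337096895414, 'distortion': array([-0.00526285,  0.        ,  0.        ,  0.        ,  0.        ]), 'R': array([[-0.99404003, -0.10899472, -0.00213617],
       [-0.07868634,  0.7309118 , -0.67792065],
       [ 0.07545112, -0.67371218, -0.73513198]]), 't': array([0.5257381 , 0.12574263, 1.2279829 ])}
{'fx': 289.5605881120038, 'fy': 289.5605881120038, 'cx': 282.3771103874417, 'cy': 210.85612771114904, 'distortion': array([-0.06239896,  0.        ,  0.        ,  0.        ,  0.        ]), 'R': array([[ 0.39969994, -0.91664549, -0.00099947],
       [-0.87513679, -0.38192417,  0.29710189],
       [-0.27271883, -0.11787694, -0.95484526]]), 't': array([-0.60008948, -0.03507997,  0.39260506])}
```

View pics/scene0.png

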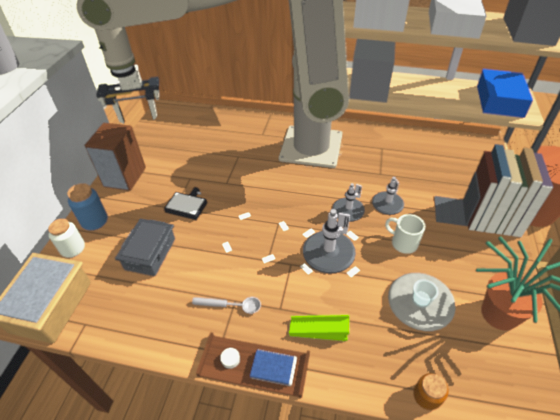

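View pics/side0.png

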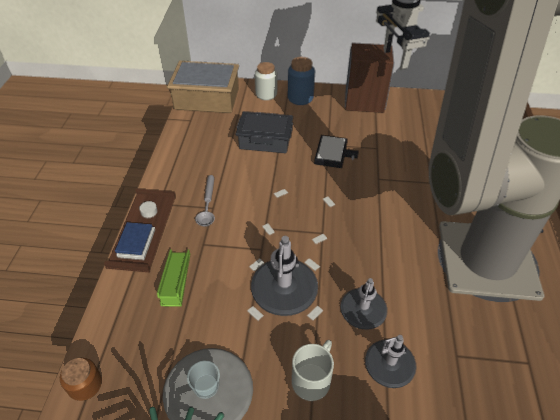

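The scene view shows three stands, at (329,240), (350,205) and (389,198). The biggest, inside tape marks at about (330,250), looks like the one meant. The empty marks centre at about (256,238). Next I'll measure it and check it in an enlarged crop.

```bash
cat > h.py <<'E'
import cv2,numpy as np
from plant import robot, viewer
def K(c): return np.array([[c["fx"],0,c["cx"]],[0,c["fy"],c["cy"]],[0,0,1]])
def ray(c,uv):
    p=cv2.undistortPoints(np.array(uv,float).reshape(-1,1,2),K(c),c["distortion"]).reshape(-1,2)
    R=np.array(c["R"]);d=np.c_[p,np.ones(len(p))]@R
    return -R.T@c["t"],d
def plane(c,uv,z):
    o,d=ray(c,uv); return o+d*((z-o[2])/d[:,2])[:,None]
def proj(c,X):
    return cv2.projectPoints(np.array(X,float).reshape(-1,1,3),cv2.Rodrigues(np.array(c["R"]))[0],np.array(c["t"]),K(c),c["distortion"])[0].reshape(-1,2)
def tri(obs):
    A=np.zeros((3,3));b=np.zeros(3)
    for c,uv in obs:
        o,d=ray(c,uv);d=d[0]/np.linalg.norm(d[0]);M=np.eye(3)-np.outer(d,d);A+=M;b+=M@o
    return np.linalg.solve(A,b)
E
python3 - <<'E'
from h import *
for n,roi in [("scene",(210,200,370,290)),("side",(235,180,335,325))]:
    im=cv2.imread(f"pics/{n}0.png");c=viewer.get_calibration(n)
    hsv=cv2.cvtColor(im,cv2.COLOR_BGR2HSV)
    m=((hsv[...,1]<75)&(hsv[...,2]>165)).astype(np.uint8)
    k=np.zeros_like(m);k[roi[1]:roi[3],roi[0]:roi[2]]=1;m*=k
    N,l,st,ce=cv2.connectedComponentsWithStats(m)
    for i in range(1,N):
        if st[i,4]>12: print(n,ce[i].round(1),st[i,4],plane(c,ce[i],0)[0].round(4))
    x0,y0,x1,y1={"scene":(285,170,415,290),"side":(240,225,370,345)}[n]
    cv2.imwrite(f"pics/c_{n}.png",cv2.resize(im[y0:y1,x0:x1],None,fx=3,fy=3,interpolation=cv2.INTER_CUBIC))
a=cv2.imread("pics/c_scene.png");b=cv2.imread("pics/c_side.png");cv2.imwrite("pics/crop1.png",np.hstack([a,b]))
E
```

```text
scene [332.6 210.6] 21 [0.3261 0.1238 0.    ]
scene [244.2 215.6] 60 [ 0.4034 -0.1591  0.    ]
scene [344.2 214.2] 24 [0.335  0.1632 0.    ]
scene [334.9 216.1] 16 [0.3495 0.1342 0.    ]
scene [283.4 225.6] 61 [ 0.422  -0.0231 -0.    ]
scene [340.4 228.5] 23 [0.3993 0.158  0.    ]
scene [308.5 232.9] 69 [0.4366 0.0611 0.    ]
scene [351.4 234.8] 73 [0.4188 0.1951 0.    ]
scene [333.8 244.5] 24 [0.4682 0.1456 0.    ]
scene [226.6 246.7] 71 [ 0.5395 -0.1776  0.    ]
scene [268.  258.2] 76 [ 0.5577 -0.0419  0.    ]
scene [306.4 268.6] 67 [0.573  0.0777 0.    ]
scene [352.9 271.2] 81 [0.5564 0.2128 0.    ]
side [280.5 192.6] 53 [ 0.5391 -0.1761  0.    ]
side [328.7 201.1] 50 [ 0.4026 -0.1575 -0.    ]
side [268.1 228.6] 62 [ 0.5575 -0.0403  0.    ]
side [319.5 238.2] 69 [ 0.4212 -0.0222  0.    ]
side [311.7 263.9] 78 [ 0.4362  0.0621 -0.    ]
side [255.2 265.1] 53 [0.5751 0.0807 0.    ]
side [286.5 267.8] 17 [0.4971 0.0806 0.    ]
side [255.  312.7] 98 [0.5568 0.2137 0.    ]
side [314.9 312.6] 98 [0.4203 0.1987 0.    ]
```

View pics/crop1.png

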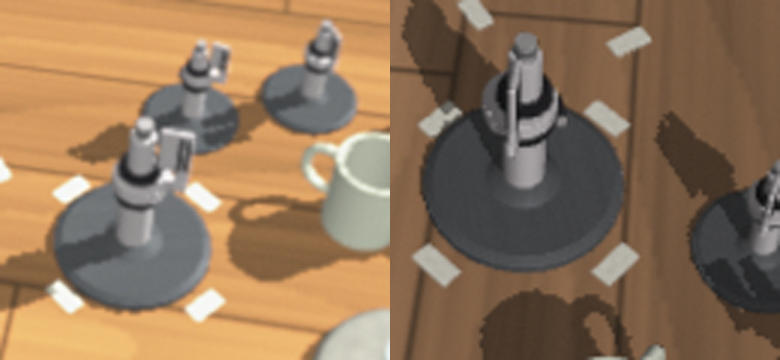

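The crop shows the stand whose base fills the tape ring as the large one. It has a silver post, a ring and an upright blade, which sits right of the post in scene and edge-on in side. The other two are visibly smaller. I'll check its size numerically and plan the approach.

```bash
python3 - <<'E'
from h import *
s=robot.read_state();R=cv2.Rodrigues(s["orientation"])[0];print(R.round(3))
cw=viewer.get_calibration("wrist");o=-np.array(cw["R"]).T@cw["t"];print("cam in tool",(R.T@(o-s["tool_pos"])).round(3),(R.T@np.array(cw["R"]).T).round(3))
cs,cd=viewer.get_calibration("scene"),viewer.get_calibration("side")
top=tri([(cs,(333.3,212.3)),(cd,(285,238.3))]);print("top",top)
for n,c,pts in [("scene",cs,(303,355.3)),("side",cd,(250.3,317.7))]:
    im=cv2.imread(f"pics/{n}0.png");hsv=cv2.cvtColor(im,cv2.COLOR_BGR2HSV)
    m=((hsv[...,2]<110)&(hsv[...,1]<110)).astype(np.uint8)
    x0,y0,x1,y1=(298,225,360,275) if n=="scene" else (245,255,322,315)
    k=np.zeros_like(m);k[y0:y1,x0:x1]=1;m*=k
    cn=max(cv2.findContours(m,0,1)[0],key=cv2.contourArea)
    P=plane(c,cv2.convexHull(cn).reshape(-1,2),.012)
    (x,y),r=cv2.minEnclosingCircle(P[:,:2].astype(np.float32)); print(n,"base",x,y,r)
print("blade outer top",plane(cs,(349.3,214.3),.181),"inner",plane(cs,(339.3,214),.181),"side blade top",plane(cd,(282,243.3),.181))
g=np.array([.4967,.1377,.405]);d=R.T@(g-s["tool_pos"]);print("delta tool mm",d*1000)
E
```

```text
[[ 0.917  0.399 -0.001]
 [ 0.399 -0.917  0.002]
 [ 0.    -0.002 -1.   ]]
cam in tool [0.083 0.001 0.019] [[ 0.    -0.955 -0.297]
 [ 1.     0.     0.001]
 [-0.001 -0.297  0.955]]
top [0.49821816 0.13387342 0.1773895 ]
scene base 0.5145010352134705 0.12384781241416931 0.07692601531744003
side base 0.5080379247665405 0.12779152393341064 0.0968879908323288
blade outer top [[0.5024073 0.1783936 0.181    ]] inner [[0.50640014 0.15182838 0.181     ]] side blade top [[0.50211025 0.14916296 0.181     ]]
delta tool mm [ 5.10327128e+02 -5.27694748e+02 -2.49360706e-01]
```

>>> {"fn": "apply_moves", "kwargs": {"deltas": [[93, [51, -52, -15], 0], [93, [51, -52, -15], 0], [93, [51, -52, 0], 0], [93, [51, -52, 0], 0], [93, [51, -52, 0], 0]]}}

```text
t: 0.72
tool_pos: [0.3504, -0.2586, 0.4296]
orientation: [-3.076, -0.64, -0.0]
force: [0.6, 0.1, 0.2]
opening: 0.0928
```

>>> {"fn": "apply_moves", "kwargs": {"deltas": [[93, [51, -52, 0], 0], [93, [51, -52, 0], 0], [93, [51, -52, 0], 0], [93, [51, -52, 0], 0], [93, [51, -52, 0], 0]]}}

```text
t: 1.35
tool_pos: [0.4619, 0.0335, 0.4298]
orientation: [3.075, 0.641, 0.0]
force: [0.6, 0.0, 0.5]
opening: 0.0931
```

>>> {"fn": "apply_moves", "kwargs": {"deltas": [[93, [0, 0, 0], -0.16], [93, [0, 0, 0], -0.16], [93, [0, 0, 0], -0.16], [93, [0, 0, 0], -0.16], [93, [0, 0, 0], 0]]}}

```text
t: 1.98
tool_pos: [0.4616, 0.0314, 0.4296]
orientation: [-2.718, -1.574, 0.001]
force: [-0.6, 0.2, -0.5]
opening: 0.093
```

```bash
python3 - <<'E'
from h import *
s=robot.read_state();R=cv2.Rodrigues(s["orientation"])[0];print(s["t"],s["tool_pos"],s["q"].round(3),R.round(3))
c=viewer.get_calibration("wrist");im=viewer.read_camera("wrist");cv2.imwrite("pics/w1.png",im)
np.savez("w1.npz",**c)
for z in (.125,.177): print(proj(c,[.498,.134,z]))
E
```

```text
1.975 [0.46162966 0.0314314  0.42957311] [-0.043 -0.258  1.815  0.     1.585  0.478] [[ 0.498  0.867 -0.001]
 [ 0.867 -0.498  0.   ]
 [-0.    -0.001 -1.   ]]
[[260.70304184  94.08568903]]
[[255.73309175  87.94909193]]
```

View pics/w1.png

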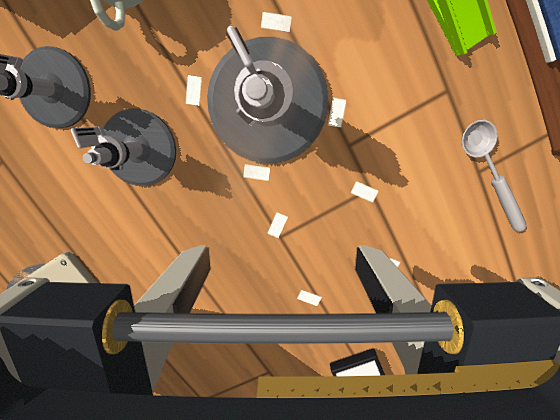

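The wrist view shows the base as a disc at x 208–328, y 37–164, and the post top at (254,87). The blade's top edge runs from (231,29) out to about (250,68), and all four tapes are visible. I'll measure these.

```bash
python3 - <<'E'
from h import *
c=dict(np.load("w1.npz"));im=cv2.imread("pics/w1.png")
s=robot.read_state();R=cv2.Rodrigues(s["orientation"])[0]
# base rim, hand-read edge points checked by gradient along rays from the centre
g=cv2.GaussianBlur(cv2.cvtColor(im,cv2.COLOR_BGR2HSV)[...,1],(3,3),0).astype(float)
E=[]
for a in np.radians(np.arange(0,360,6)):
    r=np.arange(52,74,.5);x=268+r*np.cos(a);y=100+r*np.sin(a)
    v=cv2.remap(g.astype(np.float32),x.astype(np.float32)[None],y.astype(np.float32)[None],1)[0]
    d=v[4:]-v[:-4];i=d.argmax()
    if d[i]>40:E.append((x[i+2],y[i+2]))
P=plane(c,E,.012)[:,:2]
for _ in range(4):
    A=np.c_[2*P,np.ones(len(P))];q=np.linalg.lstsq(A,(P**2).sum(1),rcond=None)[0];r=np.sqrt(q[2]+q[0]**2+q[1]**2)
    e=abs(np.hypot(*(P-q[:2]).T)-r);P=P[e<max(.002,np.median(e)*2)]
print("base",q[:2],r,len(P))
print("post top",plane(c,(254,87),.177),"collar")
b=plane(c,[(231,30),(238,44),(252,68)],.181);print(b)
ax=q[:2]
for p in b:print(np.degrees(np.arctan2(p[1]-ax[1],p[0]-ax[0])),np.hypot(*(p[:2]-ax)))
hsv=cv2.cvtColor(im,cv2.COLOR_BGR2HSV);m=((hsv[...,1]<75)&(hsv[...,2]>170)).astype(np.uint8);m[240:]=0
N,l,st,ce=cv2.connectedComponentsWithStats(m)
for i in range(1,N):
    if 150<st[i,4]<900:print(ce[i].round(),st[i,4],plane(c,ce[i],0)[0].round(4))
print("delta",R.T@(np.r_[ax,.43]-s["tool_pos"])*1000)
E
```

```text
base [0.49792142 0.1330895 ] 0.07873791699869113 58
post top [[0.49721885 0.13523467 0.177     ]] collar
[[0.50309115 0.17597099 0.181     ]
 [0.50253593 0.16556814 0.181     ]
 [0.50285625 0.14665658 0.181     ]]
83.12569157892639 0.04319199251633638
81.91364940104458 0.03280480996946792
70.01189741309494 0.014436686471128368
[544.  30.] 358 [ 0.8714  0.0383 -0.    ]
[276.  21.] 463 [0.5569 0.2135 0.    ]
[238.  45.] 269 [0.501  0.2144 0.    ]
[241.  89.] 284 [0.476  0.1658 0.    ]
[193.  90.] 391 [0.4204 0.1979 0.    ]
[254.  89.] 547 [0.4913 0.1582 0.    ]
[337. 111.] 321 [0.5741 0.0779 0.    ]
[256. 172.] 331 [0.4362 0.0608 0.    ]
[364. 191.] 316 [ 0.5581 -0.0416  0.    ]
[277. 225.] 278 [ 0.422  -0.0229  0.    ]
delta [106.20664893 -19.41206072  -0.39638517]
```

>>> {"fn": "apply_moves", "kwargs": {"deltas": [[93, [36, -7, 0], 0], [93, [36, -7, 0], 0], [93, [34, -6, 0], 0], [93, [0, 0, 0], 0], [93, [0, 0, 0], 0]]}}

```text
t: 2.65
tool_pos: [0.4969, 0.1329, 0.4297]
orientation: [2.719, 1.574, -0.001]
force: [-0.1, -0.0, 0.6]
opening: 0.0932
```

```bash
python3 - <<'E'
from h import *
s=robot.read_state();R=cv2.Rodrigues(s["orientation"])[0];print(s["t"],s["tool_pos"],s["q"].round(3))
c=viewer.get_calibration("wrist");im=viewer.read_camera("wrist");cv2.imwrite("pics/w2.png",im)
np.savez("w2.npz",**c)
print("delta",R.T@(np.r_[.4979,.1335,.317]-s["tool_pos"])*1000, proj(c,[[.498,.1335,.177],[.498,.1335,.125]]))
E
```

```text
2.65 [0.49688154 0.13292846 0.42965947] [ 0.162 -0.112  1.687 -0.     1.567  0.683]
delta [  1.0989775    0.63890641 112.65835605] [[282.34174311 220.74210279]
 [282.34266395 203.95983751]]
```

View pics/w2.png

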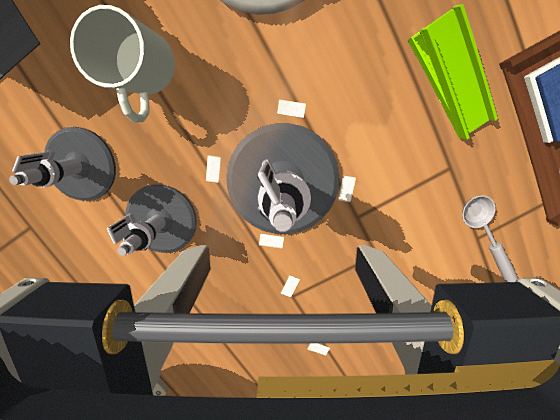

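The wrist view shows the post top at about (283,221), where predicted (282,221). The blade goes to the upper left and both jaws are clear of it, so I'll descend.

>>> {"fn": "apply_moves", "kwargs": {"deltas": [[93, [1, 0.6, 30], 0], [93, [0, 0, 35], 0], [93, [0, 0, 30], 0], [93, [0, 0, 17], 0], [93, [0, 0, 0], 0]], "grip_force": 25}}

```text
t: 3.32
tool_pos: [0.4976, 0.1332, 0.317]
orientation: [-2.718, -1.574, 0.003]
force: [-0.2, 0.6, 0.1]
opening: 0.0928
```

>>> {"fn": "apply_moves", "kwargs": {"deltas": [[24, [0, 0, 0], 0], [24, [0, 0, 0], 0], [24, [0, 0, 0], 0], [24, [0, 0, 0], 0], [24, [0, 0, 0], 0]]}}

```text
t: 3.95
tool_pos: [0.4981, 0.1339, 0.3181]
orientation: [2.718, 1.576, 0.0]
force: [-0.8, 0.7, -0.8]
opening: 0.0479
```

```bash
python3 - <<'E'
from h import *
s=robot.read_state();R=cv2.Rodrigues(s["orientation"])[0];print({k:np.round(s[k],4) for k in("t","tool_pos","q","force","wrist_torque","opening")})
for n in("scene","side"):cv2.imwrite(f"pics/{n}1.png",viewer.read_camera(n))
cv2.imwrite("pics/w3.png",viewer.read_camera("wrist"))
a=cv2.imread("pics/scene1.png")[140:270,260:390];b=cv2.imread("pics/side1.png")[190:320,220:350]
cv2.imwrite("pics/crop2.png",cv2.resize(np.hstack([a,b]),None,fx=3,fy=3,interpolation=2))
g=np.array([.4804,-.0996]);print("delta",R.T@(np.r_[g,.317]-np.r_[.4979,.1335,.317])*1000,R.T@(np.r_[g,.317]-s["tool_pos"])*1000)
E
```

```text
{'t': np.float64(3.95), 'tool_pos': array([0.4981, 0.1339, 0.3181]), 'q': array([ 0.1632, -0.0395,  1.8239, -0.    ,  1.3571,  0.6832]), 'force': array([-0.7978,  0.6974, -0.7875]), 'wrist_torque': array([-0.056 , -0.0345,  0.003 ]), 'opening': np.float64(0.0479)}
delta [-2.10991294e+02  1.00620742e+02 -2.24583557e-03] [-211.4342738  100.6721324    1.0585136]
```

View pics/crop2.png

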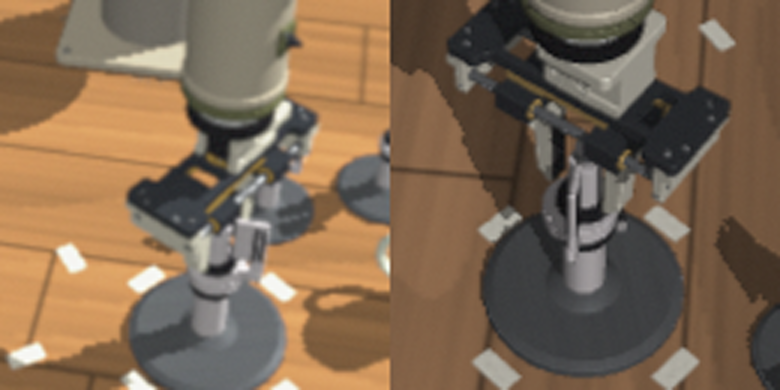

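The crops show the fingers closing either side of the post with the blade clear. The opening is still 48 mm, so I'll keep closing.

>>> {"fn": "apply_moves", "kwargs": {"deltas": [[20, [0, 0, 0], 0], [20, [0, 0, 0], 0], [20, [0, 0, 0], 0], [20, [0, 0, 0], 0], [20, [0, 0, 0], 0]], "grip_force": 25}}

```text
t: 4.72
tool_pos: [0.498, 0.1339, 0.3179]
orientation: [-2.718, -1.576, 0.0]
force: [-1.0, 1.5, -0.3]
opening: 0.0245
```

>>> {"fn": "apply_moves", "kwargs": {"deltas": [[20, [-3, 1.4, 0], 0], [20, [-6, 2.9, 0], 0], [20, [-10, 4.8, 0], 0], [20, [-10, 4.8, 0], 0], [20, [-10, 4.8, 0], 0]]}}

```text
t: 5.35
tool_pos: [0.4949, 0.0907, 0.3179]
orientation: [-2.717, -1.576, -0.002]
force: [1.6, 3.8, -1.1]
opening: 0.0247
```

>>> {"fn": "apply_moves", "kwargs": {"deltas": [[20, [-10, 4.8, 0], 0], [20, [-10, 4.8, 0], 0], [20, [-10, 4.8, 0], 0], [20, [-10, 4.8, 0], 0], [20, [-10, 4.8, 0], 0]]}}

```text
t: 5.98
tool_pos: [0.4908, 0.0354, 0.3179]
orientation: [-2.717, -1.575, -0.002]
force: [-0.0, 5.4, -1.2]
opening: 0.0246
```

>>> {"fn": "apply_moves", "kwargs": {"deltas": [[20, [-11, 5.3, 0], 0], [20, [-11, 5.3, 0], 0], [20, [-11, 5.3, 0], 0], [20, [-11, 5.3, 0], 0], [20, [-11, 5.3, 0], 0]]}}

```text
t: 6.6
tool_pos: [0.4865, -0.0256, 0.3179]
orientation: [-2.717, -1.575, -0.001]
force: [0.0, 4.7, -0.7]
opening: 0.0246
```

>>> {"fn": "apply_moves", "kwargs": {"deltas": [[20, [-11, 5.3, 0], 0], [20, [-11, 5.3, 0], 0], [20, [-11, 5.3, 0], 0], [20, [-8, 3.8, 0], 0], [20, [-5, 2.4, 0], 0]]}}

```text
t: 7.22
tool_pos: [0.4828, -0.0765, 0.3179]
orientation: [-2.717, -1.575, -0.001]
force: [1.0, 6.3, 0.9]
opening: 0.0243
```

>>> {"fn": "apply_moves", "kwargs": {"deltas": [[20, [0, 0, 0], 0], [20, [0, 0, 0], 0]]}}

```text
t: 7.48
tool_pos: [0.4829, -0.0765, 0.3179]
orientation: [2.718, 1.575, -0.0]
force: [0.9, 2.5, -1.1]
opening: 0.0244
```

```bash
cat > chk.py <<'E'
from h import *
import sys
t=sys.argv[1]
s=robot.read_state();R=cv2.Rodrigues(s["orientation"])[0];print({k:np.round(s[k],4) for k in("t","tool_pos","q","force","wrist_torque","opening")})
g=np.array([.4804,-.0996]);print("tcp->mark",R.T@np.r_[g-s["tool_pos"][:2],0]*1000)
ims=[];C={n:viewer.get_calibration(n) for n in("scene","side")}
for n in C:
    im=viewer.read_camera(n);cv2.imwrite(f"pics/{n}_{t}.png",im);c=C[n]
    ctr=proj(c,np.r_[g,.012])[0]; sat=cv2.cvtColor(im,cv2.COLOR_BGR2HSV)[...,1].astype(np.float32)
    # base rim: step out along world radii from the mark centre on z=.012 plane
    P=[]
    for a in np.radians(np.arange(0,360,5)):
        r=np.arange(.068,.094,.0005);X=np.c_[g[0]+r*np.cos(a),g[1]+r*np.sin(a),0*r+.012]
        u=proj(c,X).astype(np.float32);v=cv2.remap(sat,u[None,:,0],u[None,:,1],1)[0]
        d=v[5:]-v[:-5];i=d.argmax()
        if d[i]>30:P.append(X[i+2,:2])
    P=np.array(P)
    for _ in range(4):
        q=np.linalg.lstsq(np.c_[2*P,np.ones(len(P))],(P**2).sum(1),rcond=None)[0];r=np.sqrt(q[2]+q[0]**2+q[1]**2)
        e=abs(np.hypot(*(P-q[:2]).T)-r);P=P[e<max(.002,np.median(e)*2)]
    print(n,"base-mark mm",((q[:2]-g)*1000).round(1),"r",r.round(4),len(P))
    x,y=(ctr-[0,25]).astype(int);ims.append(cv2.resize(im[y-60:y+60,x-60:x+60],None,fx=3.3,fy=3.3,interpolation=2))
cv2.imwrite(f"pics/crop_{t}.png",np.hstack(ims))
E
python3 chk.py slid
```

```text
{'t': np.float64(7.475), 'tool_pos': array([ 0.4829, -0.0765,  0.3179]), 'q': array([-2.6180e-01, -1.1470e-01,  1.8953e+00, -5.0000e-04,  1.3610e+00,
        2.5840e-01]), 'force': array([ 0.9058,  2.5131, -1.0923]), 'wrist_torque': array([ 0.3899, -0.1047, -0.01  ]), 'opening': np.float64(0.0244)}
tcp->mark [-2.13145535e+01  9.36323365e+00  1.12085336e-02]
scene base-mark mm [15.7 24.8] r 0.0744 11
side base-mark mm [ 4.  32.8] r 0.0795 18
```

View pics/crop_slid.png

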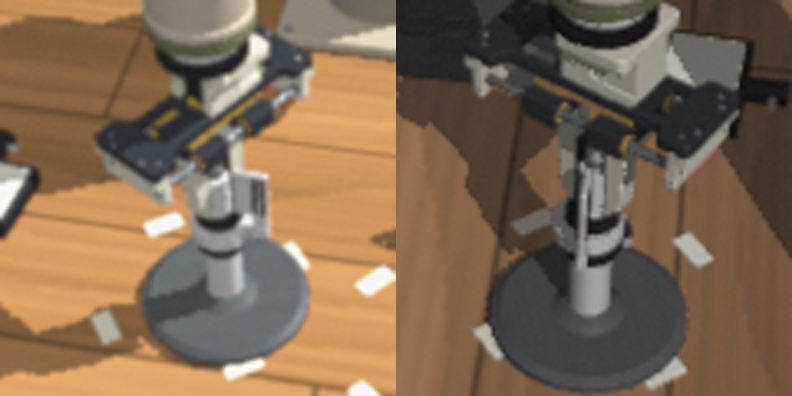

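The stand has slid flat and upright, but it is still about 23 mm short of the empty marks. I'll continue.

>>> {"fn": "apply_moves", "kwargs": {"deltas": [[20, [-5, 2.2, 0], 0], [20, [-6, 2.6, 0], 0], [20, [-6, 2.6, 0], 0], [20, [-4.3, 2, 0], 0], [20, [0, 0, 0], 0]]}}

```text
t: 8.2
tool_pos: [0.4804, -0.0998, 0.3178]
orientation: [-2.718, -1.575, 0.0]
force: [1.3, 2.4, -1.8]
opening: 0.0247
```

```bash
python3 chk.py s2
```

```text
{'t': np.float64(8.2), 'tool_pos': array([ 0.4804, -0.0998,  0.3178]), 'q': array([-3.0920e-01, -1.0950e-01,  1.8906e+00, -2.0000e-04,  1.3606e+00,
        2.1110e-01]), 'force': array([ 1.2536,  2.4174, -1.813 ]), 'wrist_torque': array([ 0.551 , -0.0938, -0.018 ]), 'opening': np.float64(0.0247)}
tcp->mark [ 1.48440408e-01 -8.55501455e-02 -1.96669448e-05]
scene base-mark mm [8.9 5.9] r 0.0792 54
side base-mark mm [ 2.  12.5] r 0.0798 53
```

The two views disagree, because the base's side wall biases each one towards its own camera. I'll refit on the wrist view and look at the base directly against the tapes.

```bash
cat > wb.py <<'E'
from h import *
import sys
c=viewer.get_calibration("wrist");im=viewer.read_camera("wrist");cv2.imwrite(f"pics/w_{sys.argv[1]}.png",im)
g=np.array([.4804,-.0996]);sat=cv2.cvtColor(im,cv2.COLOR_BGR2HSV)[...,1].astype(np.float32)
vis=im.copy()
def fit(sat,c,g0,lo=.068,hi=.096):
    P=[]
    for a in np.radians(np.arange(0,360,4)):
        r=np.arange(lo,hi,.0005);X=np.c_[g0[0]+r*np.cos(a),g0[1]+r*np.sin(a),0*r+.012]
        u=proj(c,X).astype(np.float32)
        if u.min()<0 or u[:,0].max()>559 or u[:,1].max()>419: continue
        v=cv2.remap(sat,u[None,:,0],u[None,:,1],1)[0];d=v[5:]-v[:-5];i=d.argmax()
        if d[i]>40:P.append((*X[i+2,:2],*u[i+2]))
    P=np.array(P)
    for _ in range(5): # centre with the known 80 mm radius
        from scipy.optimize import least_squares
        s=least_squares(lambda q:np.hypot(P[:,0]-q[0],P[:,1]-q[1])-.08,g0,loss="soft_l1",f_scale=.001)
        e=abs(s.fun);P=P[e<max(.0015,np.median(e)*2.5)]
    return s.x,P,e
x,P,e=fit(sat,c,g);print("wrist base-mark",((x-g)*1000).round(1),len(P),np.median(e)*1000)
for p in P:cv2.circle(vis,(int(p[2]),int(p[3])),1,(0,0,255),-1)
hsv=cv2.cvtColor(im,cv2.COLOR_BGR2HSV);m=((hsv[...,1]<80)&(hsv[...,2]>150)).astype(np.uint8)
N,l,st,ce=cv2.connectedComponentsWithStats(m)
for i in range(1,N):
    if 150<st[i,4]<2000:print(ce[i].round(),st[i,4],plane(c,ce[i],0)[0].round(4))
cv2.imwrite(f"pics/wv_{sys.argv[1]}.png",vis)
E
python3 wb.py s2
```

```text
wrist base-mark [2.  3.7] 41 0.6122805077874993
[271.   5.] 227 [0.5645 0.0664 0.    ]
[160.  85.] 737 [0.4359 0.0614 0.    ]
[321. 114.] 729 [ 0.5581 -0.0411  0.    ]
[229. 146.] 284 [ 0.4633 -0.0226  0.    ]
[196. 167.] 627 [ 0.4218 -0.0224  0.    ]
[301. 215.] 1097 [ 0.4911 -0.1226  0.    ]
[363. 235.] 499 [ 0.5398 -0.1775  0.    ]
[323. 273.] 529 [ 0.4796 -0.199   0.    ]
[ 14. 291.] 339 [ 0.125 -0.032  0.   ]
[275. 292.] 165 [ 0.4184 -0.1928  0.    ]
[ 82. 325.] 453 [ 0.1732 -0.1147  0.    ]
[293. 330.] 300 [ 0.4094 -0.2523  0.    ]
```

View pics/wv_s2.png

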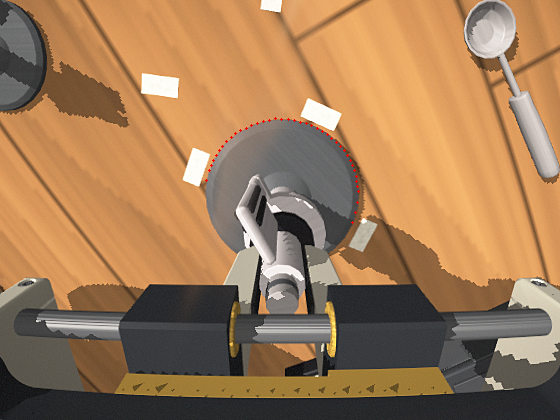

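The wrist fit puts the base centre about (2.0, 3.7) mm off the mark. The right and upper-left gaps to the tapes are visibly unequal, so I'll nudge it along tool −x.

>>> {"fn": "apply_moves", "kwargs": {"deltas": [[20, [-2.5, 0, 0], 0], [20, [-2.5, 0, 0], 0], [20, [0, 0, 0], 0]]}}

```text
t: 8.72
tool_pos: [0.478, -0.104, 0.318]
orientation: [2.718, 1.575, 0.0]
force: [1.7, 4.4, -2.5]
opening: 0.0244
```

```bash
python3 wb.py s3|head -1; python3 chk.py s3
```

```text
wrist base-mark [ 0.4 -0.3] 71 1.2952317880466913
{'t': np.float64(8.775), 'tool_pos': array([ 0.478, -0.104,  0.318]), 'q': array([-3.1900e-01, -1.1410e-01,  1.8945e+00, -1.0000e-04,  1.3609e+00,
        2.0110e-01]), 'force': array([ 1.7807,  3.7243, -2.1779]), 'wrist_torque': array([ 0.6993, -0.4516,  0.0372]), 'opening': np.float64(0.0245)}
tcp->mark [ 4.97767118e+00 -9.83420330e-02 -2.20447964e-04]
scene base-mark mm [7.3 1.8] r 0.0793 55
side base-mark mm [0.2 9.2] r 0.0799 54
```

The base is now centred within about 1 mm: the wrist fit says (0.4, −0.3), and the sideways components of scene and side say (1.1, 0.5). I'll ease the side load slightly, then draw the post up by an estimated 27 mm.

>>> {"fn": "apply_moves", "kwargs": {"deltas": [[20, [2, 0, 0], 0], [20, [0, 0, -2], 0], [20, [0, 0, -5], 0], [20, [0, 0, -5], 0], [20, [0, 0, -5], 0]]}}

```text
t: 9.5
tool_pos: [0.4789, -0.1023, 0.3354]
orientation: [2.718, 1.575, -0.0]
force: [-0.2, -1.8, -2.8]
opening: 0.0248
```

>>> {"fn": "apply_moves", "kwargs": {"deltas": [[20, [0, 0, -5], 0], [20, [0, 0, -3], 0], [20, [0, 0, -2], 0], [20, [0, 0, 0], 0]]}}

```text
t: 10.0
tool_pos: [0.479, -0.1022, 0.3451]
orientation: [2.718, 1.576, 0.0]
force: [-1.8, -1.8, -1.2]
opening: 0.0245
```

```bash
python3 wb.py lift|head -1; python3 - <<'E'
from h import *
s=robot.read_state();print({k:np.round(s[k],4) for k in("t","tool_pos","force","wrist_torque","opening")})
im0=cv2.imread("pics/w_s3.png");im1=cv2.imread("pics/w_lift.png")
f=lambda im:cv2.resize(im[170:320,235:335],None,fx=4,fy=4,interpolation=2)
cv2.imwrite("pics/crop_lift.png",np.hstack([f(im0),f(im1)]))
cv2.imwrite("pics/scene_lift.png",viewer.read_camera("scene"));cv2.imwrite("pics/side_lift.png",viewer.read_camera("side"))
c=viewer.get_calibration("wrist")
print(proj(c,[[.4805,-.0995,z] for z in(.125,.135,.19,.205)]).round(1))
E
```

```text
wrist base-mark [ 0.6 -0.2] 74 1.3965975349747306
{'t': np.float64(10.05), 'tool_pos': array([ 0.479 , -0.1022,  0.345 ]), 'force': array([-0.7765, -1.7009, -1.2635]), 'wrist_torque': array([-0.5291,  0.1421, -0.0221]), 'opening': np.float64(0.025)}
[[281.3 233. ]
 [281.3 238.2]
 [280.9 278.2]
 [280.8 294.2]]
```

View pics/crop_lift.png

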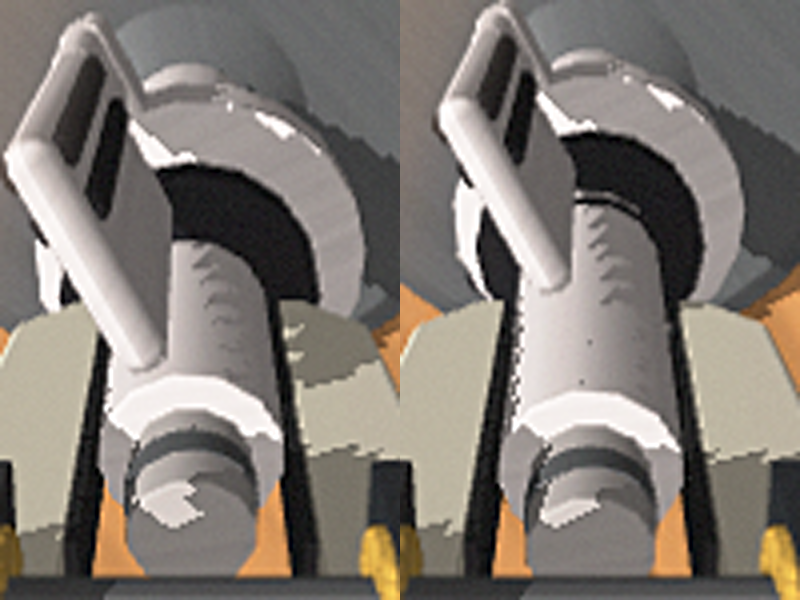

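Right after the lift, a thin dark and light arc has appeared where the post leaves the collar, near (285,219) in the wrist image. I'll zoom in and compute the expected rows.

```bash
python3 - <<'E'
from h import *
im=cv2.imread("pics/w_lift.png");c=viewer.get_calibration("wrist")
cv2.imwrite("pics/zoom_lift.png",cv2.resize(im[205:235,268:308],None,fx=18,fy=18,interpolation=cv2.INTER_NEAREST))
ax=np.array([.4808,-.0998])
for x in(280,283,286,289,292): print(x,im[208:234,x].mean(1).astype(int))
for z in(.120,.1235,.125,.1265,.128,.130):
    for a in(25,60,95):
        p=ax+.0125*np.array([np.cos(np.radians(a)),np.sin(np.radians(a))]);print(z,a,proj(c,[*p,z])[0].round(1),end=" ")
    print()
E
```

```text
280 [ 27  31  26  28  26  21  26  27  21  64 146  92   0 177 201 193 194 193
 192 193 191 190 192 193 191 190]
283 [ 33  27  25  31  31  26  30  28  27  37  85  57   0  92 164 181 176 127
  95 153 177 174 126 101 156 177]
286 [ 25  29  28  29  24  26  28  25  25  24 114  76   0  76 103 114 108 109
 143 125 108 111 106 143 124 102]
289 [ 29  33  29  31  25  24  29  30  22  27  23  83  57   8  75 113 116 114
 114 113 116 113 111 113 109 109]
292 [ 31  22  29  29  25  30  33  26  28  19  26  27  33  73  43  25  94 113
 114 108 109 110 106 111 109 111]
0.12 25 [291.5 217.9] 0.12 60 [281.9 215. ] 0.12 95 [272.3 217.9] 
0.1235 25 [291.6 219.5] 0.1235 60 [281.9 216.5] 0.1235 95 [272.2 219.4] 
0.125 25 [291.7 220.1] 0.125 60 [281.9 217.2] 0.125 95 [272.1 220.1] 
0.1265 25 [291.7 220.8] 0.1265 60 [281.9 217.8] 0.1265 95 [272.1 220.7] 
0.128 25 [291.8 221.5] 0.128 60 [281.9 218.5] 0.128 95 [272.  221.4] 
0.13 25 [291.9 222.4] 0.13 60 [281.9 219.4] 0.13 95 [271.9 222.3]
```

View pics/zoom_lift.png

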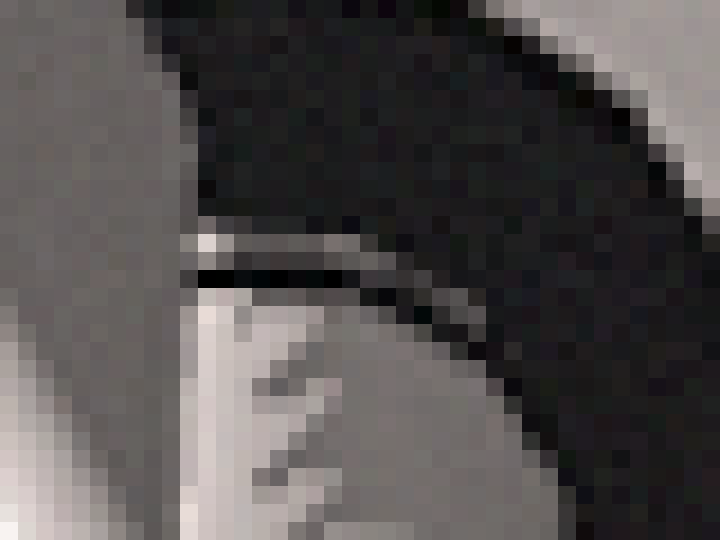

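The dark groove is at row about 219.9 and the rim edge at about 217.5, with roughly 3 mm of bright post below the groove. So the groove centre is about 5 mm too high, and I'll lower it.

>>> {"fn": "apply_moves", "kwargs": {"deltas": [[20, [0, 0, 2], 0], [20, [0, 0, 2], 0], [20, [0, 0, 1], 0], [20, [0, 0, 0], 0]]}}

```text
t: 10.65
tool_pos: [0.4789, -0.1021, 0.3397]
orientation: [-2.718, -1.575, 0.0]
force: [-1.2, -2.2, -2.3]
opening: 0.0246
```

```bash
cat > gr.py <<'E'
from h import *
import sys
s=robot.read_state();print({k:np.round(s[k],4) for k in("t","tool_pos","q","force","wrist_torque","opening")})
c=viewer.get_calibration("wrist");im=viewer.read_camera("wrist");cv2.imwrite(f"pics/w_{sys.argv[1]}.png",im)
print("rows 212..")
for x in range(272,298,3): print(x,im[212:230,x].mean(1).astype(int))
a=np.arctan2(-c["R"][1][1],-c["R"][1][0])
ax=np.array([.4808,-.0998])
for z in(.1235,.125,.1265):print(z,proj(c,[*(ax+.0125*np.array([np.cos(a),np.sin(a)])),z])[0].round(1))
E
python3 gr.py low
```

```text
{'t': np.float64(10.65), 'tool_pos': array([ 0.4789, -0.1021,  0.3397]), 'q': array([-0.3149, -0.1313,  1.8695, -0.    ,  1.4037,  0.2052]), 'force': array([-1.1717, -2.2467, -2.2723]), 'wrist_torque': array([-0.6814,  0.045 , -0.0235]), 'opening': np.float64(0.0246)}
rows 212..
272 [101  99  98 100  97 100 100 100  99  97  94  99  98 100  97  97  97  98]
275 [ 99  95  95  97  95  97  99  97  96  96  97  99  98  98  98  93 100  92]
278 [ 47  79  87  96 103 101 102  99  79 118 136 129 128 126 146 155 154 153]
281 [ 26  25  21  27  24  27  26  26  10  87 107 169 190 186 187 186 187 186]
284 [ 30  26  31  27  27  30  27  26   9  95 163 131  98 153 172 171 126  97]
287 [ 30  25  28  29  33  23  28  31  23  79 110 114 110 109 110 111 111 138]
290 [ 28  24  31  28  30  32  24  25  28  15  52 104 117 110 112 113 112 113]
293 [ 28  26  26  26  30  32  27  30  25  26  26  21  75 110 111 109 109 109]
296 [ 30  28  27  28  26  31  31  30  26  29  23  24  23  23  10  48  99 108]
0.1235 [282.  218.8]
0.125 [282.  219.5]
0.1265 [282.  220.2]
```

The groove's upper edge is at row 220.6 and the rim at about 219.8, so about 1.5 mm of groove, half its width, shows above the rim. The groove is level. Next I'll turn clockwise (+yaw), with a small y shift to pivot on the post axis.

>>> {"fn": "apply_moves", "kwargs": {"deltas": [[20, [0, -0.3, 0], 0.1], [20, [0, -0.3, 0], 0.12], [20, [0, -0.3, 0], 0.12], [20, [0, -0.3, 0], 0.12], [20, [0, -0.3, 0], 0.12]]}}

```text
t: 11.32
tool_pos: [0.4776, -0.1009, 0.3397]
orientation: [-3.055, -0.727, 0.001]
force: [-2.3, -0.2, -1.3]
opening: 0.0243
```

```bash
python3 gr.py r1; python3 wb.py r1|head -1
```

```text
{'t': np.float64(11.325), 'tool_pos': array([ 0.4776, -0.1009,  0.3397]), 'q': array([-3.1340e-01, -1.3510e-01,  1.8730e+00,  4.0000e-04,  1.4051e+00,
        7.9040e-01]), 'force': array([-2.279 , -0.1525, -1.2636]), 'wrist_torque': array([-0.2155,  0.5194, -0.0547]), 'opening': np.float64(0.0243)}
rows 212..
272 [ 25  30  32  29  31  31  29  34  28  24  15  93 114 115 169 186 182 182]
275 [ 23  30  35  30  29  34  27  31  29  18  60 157 138 109 155 169 126 104]
278 [ 24  30  30  26  30  29  30  28  23 112 127 120 118 118 116 118 121 116]
281 [ 26  29  30  29  33  32  27  27  15 106 125 120 116 116 121 117 117 119]
284 [ 31  28  30  30  33  28  35  28  21  78 119 121 120 119 116 119 115 118]
287 [ 28  30  28  24  29  30  33  29  24  83 124 123 118 118 117 121 118 114]
290 [ 32  34  29  36  29  32  30  32  31  29  32 105 124 119 118 114 116 119]
293 [ 30  32  31  25  27  30  34  31  25  29  34  24  56 106 120 117 115 111]
296 [ 30  34  32  31  33  35  32  29  27  30  31  23  28  23  17  57 102 116]
0.1235 [282.2 218.8]
0.125 [282.2 219.5]
0.1265 [282.2 220.2]
wrist base-mark [-0.3  1.5] 43 0.48087643818482684
```

>>> {"fn": "apply_moves", "kwargs": {"deltas": [[20, [0, -0.3, 0], 0.12], [20, [0, -0.3, 0], 0.12], [20, [0, -0.3, 0], 0.12], [20, [0, -0.3, 0], 0.12], [20, [0, -0.2, 0], 0.08]]}}

```text
t: 12.05
tool_pos: [0.4772, -0.099, 0.3395]
orientation: [-3.136, 0.139, 0.003]
force: [-3.3, 3.6, -1.5]
opening: 0.0243
```

```bash
python3 gr.py r2; python3 wb.py r2|head -1;python3 chk.py r2|tail -2
```

```text
{'t': np.float64(12.05), 'tool_pos': array([ 0.4772, -0.099 ,  0.3395]), 'q': array([-3.1050e-01, -1.3680e-01,  1.8750e+00,  1.6000e-03,  1.4057e+00,
        1.3487e+00]), 'force': array([-3.3296,  3.571 , -1.5002]), 'wrist_torque': array([0.5949, 0.5781, 0.118 ]), 'opening': np.float64(0.0243)}
rows 212..
272 [ 36  34  33  28  29  30  36  45  55  35  77 128 135 129 131 128 124 128]
275 [ 33  31  38  34  29  35  46  53  34  75 116 126 121 126 124 125 122 123]
278 [ 30  32  43  51  54  51  49  37 112 137 129 126 129 126 125 125 128 125]
281 [ 33  47  57  55  37  30  24  40 116 130 124 125 130 126 126 129 125 128]
284 [ 44  53  51  37  30  29  29  13 112 133 125 128 125 124 125 124 125 125]
287 [ 55  35  33  30  36  33  33  16 111 134 129 126 126 127 127 124 128 123]
290 [ 41  34  31  31  32  26  25  34  23  62 117 131 128 125 124 127 126 126]
293 [ 31  36  34  40  31  32  33  33  33  31  20  83 120 122 123 121 119 120]
296 [ 28  30  32  35  36  33  30  33  32  31  29  30  24  18  52 108 119 121]
0.1235 [282.7 218.7]
0.125 [282.7 219.4]
0.1265 [282.7 220. ]
wrist base-mark [0.8 1. ] 41 0.4315546184746888
scene base-mark mm [8.1 1.9] r 0.0792 56
side base-mark mm [1.3 9.3] r 0.0797 51
```

>>> {"fn": "apply_moves", "kwargs": {"deltas": [[20, [-0.3, -0.6, 0], 0.06], [20, [-0.3, -0.5, 0], 0.06], [20, [0, -0.2, 0], 0.06]]}}

```text
t: 12.62
tool_pos: [0.4771, -0.0981, 0.3396]
orientation: [-3.113, 0.419, 0.001]
force: [-1.9, 3.7, -3.4]
opening: 0.0246
```

```bash
python3 gr.py r3; python3 wb.py r3|head -1;python3 chk.py r3|tail -2
```

```text
{'t': np.float64(12.625), 'tool_pos': array([ 0.4771, -0.0981,  0.3396]), 'q': array([-3.0840e-01, -1.3860e-01,  1.8764e+00,  8.0000e-04,  1.4044e+00,
        1.5301e+00]), 'force': array([-1.8946,  3.7424, -3.417 ]), 'wrist_torque': array([0.717 , 0.2682, 0.0718]), 'opening': np.float64(0.0246)}
rows 212..
272 [ 35  47  56  54  57  50  49  52  49  38 110 126 121 121 124 120 120 120]
275 [ 55  50  50  52  55  51  49  36  76 118 124 121 118 121 121 120 121 120]
278 [ 53  53  51  51  41  31  18  68 115 126 124 123 124 124 126 123 124 123]
281 [ 55  51  35  33  30  32  17  87 123 126 122 125 123 122 125 123 126 124]
284 [ 33  27  30  33  32  28  19  60 115 129 124 121 121 124 122 120 122 122]
287 [ 32  36  29  27  34  35  27  56 119 127 123 125 123 125 124 122 124 125]
290 [ 29  33  32  31  30  32  33  31  20  83 122 128 124 122 125 123 124 123]
293 [ 30  36  31  32  33  31  29  37  31  28  39 111 123 119 118 117 118 121]
296 [ 35  28  33  33  32  29  31  29  30  32  32  27  17  55 109 120 117 117]
0.1235 [282.7 218.6]
0.125 [282.7 219.3]
0.1265 [282.7 220. ]
wrist base-mark [1.5 0.9] 44 0.4179619228230902
scene base-mark mm [8.7 1.3] r 0.0791 56
side base-mark mm [1.8 9. ] r 0.0797 54
```

>>> {"fn": "apply_moves", "kwargs": {"deltas": [[20, [0, -0.2, 0], 0.06], [20, [0, -0.2, 0], 0.06], [20, [0, -0.2, 0], 0.04]]}}

```text
t: 13.2
tool_pos: [0.4774, -0.0977, 0.3398]
orientation: [-3.069, 0.667, -0.0]
force: [-0.4, 3.3, -4.9]
opening: 0.0243
```

```bash
python3 gr.py r4|head -1; python3 wb.py r4|head -1;python3 chk.py r4|tail -2; python3 - <<'E'
import cv2,numpy as np
f=lambda n,x0,y0,w,h,k:cv2.resize(cv2.imread(f"pics/{n}.png")[y0:y0+h,x0:x0+w],None,fx=k,fy=k,interpolation=2)
a=f("w_s3",200,140,140,105,2.8);b=f("w_r4",200,140,140,105,2.8)
c=f("scene_s3",215,175,140,105,2.8);d=f("scene_r4",215,175,140,105,2.8)
cv2.imwrite("pics/cmp.png",np.vstack([np.hstack([a,b]),np.hstack([c,d])]))
E
```

```text
{'t': np.float64(13.2), 'tool_pos': array([ 0.4774, -0.0977,  0.3398]), 'q': array([-3.0740e-01, -1.3850e-01,  1.8758e+00,  5.0000e-04,  1.4042e+00,
wrist base-mark [2.1 0.7] 42 0.3891586220313853
scene base-mark mm [8.9 1. ] r 0.0793 57
side base-mark mm [2.1 8.4] r 0.0797 54
```

View pics/cmp.png

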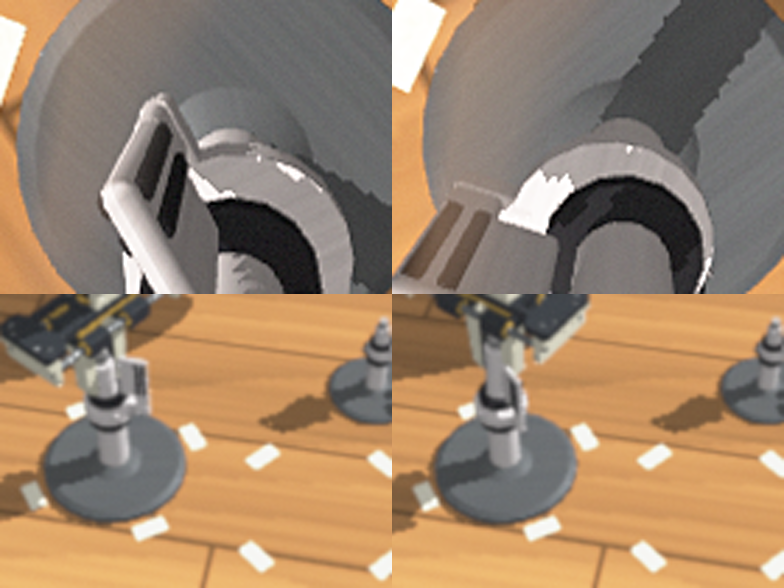

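The views show the blade swept round by the left finger, with the base still inside the tapes. I'll keep turning and watch the torque for the stop.

>>> {"fn": "apply_moves", "kwargs": {"deltas": [[20, [-0.2, -0.2, 0], 0.06], [20, [-0.2, -0.2, 0], 0.06], [20, [0, 0, 0], 0]]}}

```text
t: 13.78
tool_pos: [0.4773, -0.0973, 0.3401]
orientation: [-3.024, 0.849, -0.001]
force: [0.4, 4.0, -4.3]
opening: 0.0247
```

```bash
cat > az.py <<'E'
from h import *
import sys
from scipy.spatial.transform import Rotation as T
s=robot.read_state();R=T.from_rotvec(s["orientation"]).as_matrix()
print({k:np.round(s[k],3) for k in("t","tool_pos","force","wrist_torque","opening")},"tool x az",np.degrees(np.arctan2(R[1,0],R[0,0])).round(1),"F tool",(R.T@s["force"]).round(2))
E
python3 az.py; python3 gr.py r5|tail -13;python3 wb.py r5|head -1;python3 chk.py r5|tail -2
```

```text
{'t': np.float64(13.775), 'tool_pos': array([ 0.477, -0.097,  0.34 ]), 'force': array([ 0.403,  4.004, -4.311]), 'wrist_torque': array([ 0.719, -0.122,  0.084]), 'opening': np.float64(0.025)} tool x az -31.4 F tool [-1.74 -3.63  4.31]
rows 212..
272 [ 51  57  36  45  54  57  34  25  17  66 113 124 120 121 119 119 120 121]
275 [ 33  32  34  27  30  29  25  22 111 129 123 118 122 119 117 121 120 121]
278 [ 27  32  31  34  30  29  18 113 134 120 127 123 122 123 120 121 124 126]
281 [ 27  33  30  29  32  27  17 107 129 120 124 120 121 122 120 121 122 122]
284 [ 31  34  34  33  29  24  20 110 126 125 123 117 120 120 121 122 120 125]
287 [ 32  30  33  32  33  33  21  56 114 130 123 121 123 124 123 119 125 121]
290 [ 35  34  29  34  33  32  30  29  17  76 119 124 121 120 121 123 120 124]
293 [ 29  33  28  33  31  33  31  31  29  30  37 104 127 122 119 118 114 117]
296 [ 31  32  28  35  36  28  29  34  33  31  35  26  21  16  56 105 111 115]
0.1235 [282.4 218.6]
0.125 [282.4 219.3]
0.1265 [282.4 220. ]
wrist base-mark [2.8 0.8] 44 0.5375352019718684
scene base-mark mm [8.9 0.8] r 0.0793 57
side base-mark mm [2.4 8.2] r 0.0797 56
```

>>> {"fn": "apply_moves", "kwargs": {"deltas": [[20, [0, -0.1, 0], 0.06], [20, [0, -0.1, 0], 0.06]]}}

```text
t: 14.22
tool_pos: [0.4774, -0.0971, 0.3401]
orientation: [-2.967, 1.033, -0.001]
force: [-0.4, 3.6, -3.2]
opening: 0.0243
```

```bash
python3 az.py;python3 wb.py r6|head -1;python3 chk.py r6|tail -2
```

```text
{'t': np.float64(14.225), 'tool_pos': array([ 0.477, -0.097,  0.34 ]), 'force': array([-0.356,  3.602, -3.193]), 'wrist_torque': array([ 0.746, -0.193,  0.126]), 'opening': np.float64(0.024)} tool x az -38.4 F tool [-2.52 -2.6   3.19]
wrist base-mark [ 3. -0.] 42 0.40321041331987245
scene base-mark mm [9.1 0.2] r 0.0792 58
side base-mark mm [2.4 7.3] r 0.0798 53
```

>>> {"fn": "apply_moves", "kwargs": {"deltas": [[20, [0, -0.1, 0], 0.06], [20, [0, -0.1, 0], 0.06]]}}

```text
t: 14.62
tool_pos: [0.4775, -0.097, 0.3401]
orientation: [-2.9, 1.207, -0.001]
force: [1.5, 4.1, -4.3]
opening: 0.0243
```

```bash
python3 az.py;python3 wb.py r7|head -1;python3 chk.py r7|tail -2
```

```text
{'t': np.float64(14.625), 'tool_pos': array([ 0.478, -0.097,  0.34 ]), 'force': array([ 1.514,  4.115, -4.303]), 'wrist_torque': array([ 0.614, -0.4  ,  0.192]), 'opening': np.float64(0.024)} tool x az -45.2 F tool [-1.86 -3.97  4.3 ]
wrist base-mark [ 4.  -1.8] 40 0.48118380126178917
scene base-mark mm [ 9.8 -2.1] r 0.0796 55
side base-mark mm [3.  5.6] r 0.0796 55
```

The torque has reached 0.19 N m, which is the base's friction, and the base itself has started to swing, so the lever is on its stop. That dragged the base about 4 mm off (+x, −y). I'll ease back along tool −x to unload the finger and recentre.

>>> {"fn": "apply_moves", "kwargs": {"deltas": [[20, [-2, 0, 0], 0], [20, [-2, 0, 0], 0], [20, [0, 0, 0], 0]]}}

```text
t: 15.15
tool_pos: [0.4747, -0.0945, 0.3406]
orientation: [2.9, -1.207, 0.002]
force: [2.9, -3.2, -1.0]
opening: 0.0243
```

```bash
python3 az.py;python3 wb.py r8|head -1;python3 chk.py r8|tail -2; python3 gr.py r8|tail -12
```

```text
{'t': np.float64(15.15), 'tool_pos': array([ 0.475, -0.095,  0.341]), 'force': array([ 2.862, -3.174, -0.953]), 'wrist_torque': array([-0.718, -0.737,  0.025]), 'opening': np.float64(0.024)} tool x az -45.2 F tool [4.27 0.21 0.96]
wrist base-mark [ 0.3 -0.2] 42 0.3823208392122121
scene base-mark mm [7.  0.5] r 0.0792 57
side base-mark mm [0.2 7.4] r 0.0797 56
272 [ 32  35  31  34  31  24  64 117 129 124 121 116 120 120 119 119 119 119]
275 [ 33  30  33  26  21  69 115 126 123 122 116 119 120 119 119 122 121 121]
278 [ 33  32  26  16 113 133 123 122 122 123 121 124 125 123 123 123 124 124]
281 [ 33  36  24  34 112 130 124 120 125 121 123 120 120 123 122 123 123 123]
284 [ 34  30  27  10 109 129 124 122 123 122 122 125 123 122 121 125 124 125]
287 [ 34  31  26  11 109 132 123 126 123 125 123 123 124 122 122 121 127 122]
290 [ 31  40  35  26  16  59 115 126 124 122 120 123 124 123 122 123 123 122]
293 [ 30  32  31  34  33  24  19  83 115 124 120 119 118 117 118 118 119 119]
296 [ 34  32  36  37  30  26  26  26  28  18  47 105 120 117 117 118 117 114]
0.1235 [281.4 213.7]
0.125 [281.4 214.4]
0.1265 [281.4 215. ]
```

The base is recentred, with wrist (0.3, −0.2) mm. I'll lower by 0.5 mm since the TCP crept up, ease the side load, and add a little clockwise turn to confirm the lever is against its stop.

>>> {"fn": "apply_moves", "kwargs": {"deltas": [[20, [0.8, 0, 0.5], 0.03], [20, [0, -0.1, 0], 0.05], [20, [0, 0, 0], 0]]}}

```text
t: 15.72
tool_pos: [0.475, -0.0939, 0.3399]
orientation: [-2.848, 1.324, 0.003]
force: [-2.2, 3.8, 6.4]
opening: 0.0246
```

```bash
python3 az.py;python3 wb.py r9|head -1;python3 chk.py r9|tail -2; python3 gr.py r9|tail -12
```

```text
{'t': np.float64(15.725), 'tool_pos': array([ 0.475, -0.094,  0.34 ]), 'force': array([-2.242,  3.803,  6.436]), 'wrist_torque': array([0.509, 0.057, 0.175]), 'opening': np.float64(0.025)} tool x az -49.9 F tool [-4.37 -0.74 -6.43]
wrist base-mark [0.8 0.1] 43 0.3882331183720361
scene base-mark mm [6.8 0.4] r 0.0794 60
side base-mark mm [0.1 7.5] r 0.0798 54
272 [ 33  35  33  29  22  71 115 125 121 121 121 123 120 120 119 118 121 119]
275 [ 28  31  22  22 110 128 124 122 117 119 121 120 119 119 121 121 121 121]
278 [ 32  21  19 114 130 124 123 122 125 124 122 121 123 125 128 125 124 128]
281 [ 31  16  61 119 127 123 126 123 125 125 121 124 124 126 125 123 126 122]
284 [ 32  19  38 112 127 121 123 122 122 122 123 124 121 122 121 125 122 123]
287 [ 30  25  36 113 130 123 121 123 123 125 122 124 122 125 123 123 123 124]
290 [ 32  37  28  13  81 123 125 123 121 124 123 125 124 122 122 124 123 126]
293 [ 28  35  32  36  24  17 101 126 121 120 118 119 118 117 116 117 120 118]
296 [ 32  26  33  33  34  30  28  20  54 107 122 117 119 116 114 117 116 118]
0.1235 [281.5 212.8]
0.125 [281.5 213.4]
0.1265 [281.5 214.1]
```

Torque is back to 0.175 N m against the stop and the base hasn't shifted. About half the groove shows. I'll ease the preload a touch and take a last look.

>>> {"fn": "apply_moves", "kwargs": {"deltas": [[20, [-0.4, 0, 0], -0.02], [20, [0, 0, 0], 0], [20, [0, 0, 0], 0]]}}

```text
t: 16.3
tool_pos: [0.4749, -0.0941, 0.3397]
orientation: [-2.862, 1.294, 0.001]
force: [-0.8, 2.9, 5.5]
opening: 0.0246
```

```bash
python3 az.py;python3 wb.py f|head -1;python3 chk.py f|tail -2; python3 gr.py f|sed -n '4,8p'; python3 - <<'E'
import cv2,numpy as np
f=lambda n,x0,y0,w,h,k:cv2.resize(cv2.imread(f"pics/{n}.png")[y0:y0+h,x0:x0+w],None,fx=k,fy=k,interpolation=2)
cv2.imwrite("pics/fin.png",np.hstack([f("w_f",120,100,270,400-80,1.75)[:560],cv2.resize(np.vstack([f("scene_f",200,170,110,105,2.9),f("side_f",240,130,110,105,2.9)])[:560*2],(310,560))]))
E
```

```text
{'t': np.float64(16.3), 'tool_pos': array([ 0.475, -0.094,  0.34 ]), 'force': array([-0.789,  2.902,  5.525]), 'wrist_torque': array([ 0.493, -0.063,  0.221]), 'opening': np.float64(0.025)} tool x az -48.7 F tool [-2.7  -1.33 -5.52]
wrist base-mark [ 0.8 -0.1] 41 0.4450250913601572
scene base-mark mm [7.  0.4] r 0.0792 58
side base-mark mm [0.1 7.5] r 0.0797 54
272 [ 34  27  30  29  21  20 107 126 122 121 119 119 121 122 119 120 119 120]
275 [ 31  27  32  20  68 116 124 120 120 123 121 119 119 120 122 118 120 119]
278 [ 31  28  23  69 118 128 124 123 123 123 124 125 125 123 126 124 124 125]
281 [ 34  26  18 110 129 123 122 122 123 124 126 123 124 124 125 124 124 122]
284 [ 28  32  21  82 120 125 122 124 121 124 119 121 122 124 120 122 122 123]
```

View pics/fin.png

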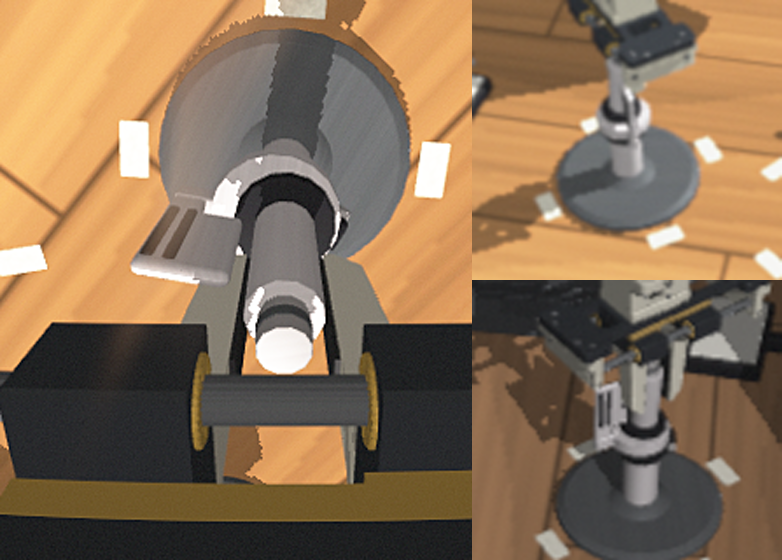

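The base is centred within the tapes, the blade lies against the finger, the post is gripped, and about 1.3–1.5 mm (half) of the groove shows. I'll hand in.

```bash
python3 -c "
from plant import order
print(order.close_job())"
```

```text
the job is handed in; nothing more can be done
None
```

I slid the 160 mm stand flat to the empty marks, drew its post up until the groove was level with the rim, and turned the lever clockwise to its closed stop. I handed in at about 16.5 s of the 48 s, still gripping the post.

What my last checks showed:
- **Position:** the wrist camera put the base about 0.8 mm from the mark centre. The raw circle fits from the other two cameras were each about 7 mm off, towards the camera. I put that down to the base's side wall; their sideways components agreed to about 1 mm.
- **Groove:** about half of it, 1.3–1.5 mm, showed above the rim. The lift first overshot by about 5 mm, and I lowered it before turning the lever.
- **Lever:** the turning torque held at about 0.18–0.22 N m, and turning further started to swing the base. I took that as the closed stop, because there was no direct reading of the lever's angle.
- **After the lift:** turning the lever dragged the base about 4 mm off centre, so I nudged it back while the post was already raised. That small correction came after the "slide first" step.
- **Other things:** none of my moves went near them, but I did not check each one afterwards.

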